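# Set the last leg of a pantry shelf riser

### The job

The folding shelf riser lies upside down on the counter with one leg still to set. Turn the loose turnbutton square across the batten so that the leg frame cannot fold; then draw the unset leg out, its cam lever still open, until the ring mark on its post just shows at its mouth, as on the other legs, hold it there and squeeze the lever fully shut against the leg. Finish still gripping leg and lever together, without letting go, and leave the groceries alone.

Things in the scene. Friction and masses are not known exactly. Their poses are not given: they have to be found in the camera images.
- riser: Shelf riser lying upside down, fixed: bamboo board 240 (x) x 420 (y) x 18 mm, origin under its middle on the counter, z up. Two folding leg frames stand up on it, one along each long edge, each a wooden batten with two legs. The frame at -x is finished and shows how all should look: button across, levers shut, legs 185 mm high. The frame at +x is the one to finish.
- batten_mid (a point): Middle of the top of the +x frame's batten, a bar 22 wide x 18 high x 370 mm long along the riser's y, 36 mm above the counter. At its +y end (165 mm from here) stands the leg to set; at its -y end a leg already set.
- turnbutton (a joint): Angle of the loose turnbutton about its vertical screw (rad). 0: it lies along the riser's y, beside the batten and clear of it; grows counter-clockwise seen from above; 1.57: square across the batten, over its top. It turns from -0.2 to 1.75 with light friction (0.04 N m) and stays where it is left.
- turnbutton_top (a point): Middle of the loose turnbutton's top face, on its screw, 50.5 mm above the counter, 25 mm from the batten's middle line towards riser +x. The turnbutton is a wooden bar 64 long x 12 wide x 14 mm high that turns about its middle; its underside is just above the level of the batten's top.
- leg_frame (a joint): Folding angle of the +x leg frame (rad): 0 upright (as it is and must stay), grows as it folds inward over the board. Stiff hinge (1 N m).
- leg_tube: The leg to set: black upright tube 26 mm across that slides up and down over a fixed 19 mm post. Origin on its axis at its mouth (lower rim); z up along it; y points outward, along the riser's y, to the side of its cam lever. The lowest 22 mm are a collar 32 mm across. With lever about 130 g; it drops back if let go while the lever is open.
- foot_top (a point): Flat rubber foot, the leg's top end, on its axis, 100 mm above its mouth.
- leg (a joint): How far the leg is drawn out upwards (m): 0 pushed home (mouth 40 mm above the counter), 0.045 mouth level with the ring mark, 0.065 stop.
- length_mark (a point): Upper edge of the ring mark, a black band 5 mm high round the post, on the leg's axis, 85 mm above the counter. Hidden inside the leg until the leg is drawn out; with the mouth level with this edge the whole ring just shows below it, as on the legs already set, whose mouths are at this same height.
- cam_lever (a joint): Angle of that leg's cam lever (rad): 0 shut, along the tube; grows as its free end swings outward (leg +y); stop at 0.55. Stiff: it stays where left and about 8 N at its tip moves it, so a 5 N pinch across tube and lever tip lifts the leg with the lever open. Below about 0.2 rad its cam rubs on the post, tending to shift the leg a few mm; shutting takes 10 to 15 N.
- lever_pin (a point): Pin that the cam lever turns on: across the collar, parallel to riser x, 21 mm outward of the leg's axis, 12 mm above the leg's mouth. The post does not give way sideways: as a pinch closes the lever, the hand has to follow towards the leg by half the width lost.
- lever_tip (a point): Free end of the cam lever, 62 mm from its pin: a flat metal bar 16 mm wide, 7 mm thick, which stands straight up from the pin at 0.065 rad and leans against the tube when shut. Its outer face is 3.5 mm out from its middle. Tube and lever together measure about 34 mm at the tip with the lever shut, up to 63 mm open.
- canister: Bystander: clear square canister with a black lid, 94 x 94 x 146 mm, origin under its middle.
- spice_jar: Bystander: brown spice jar, 46 mm across, 90 mm high, origin under its middle.
- onion: Bystander: white onion, 76 mm across, 80 mm high, origin under its middle.

How it is judged:
On the way, in this order (a step that is already met when the one before it is completed fails the run):
1. the turnbutton is turned across the batten (value of joint turnbutton above 1.3 rad), for 0.2 s.
2. the fingers hold the leg at the ring mark, its lever still open (value of joint leg between 0.04 and 0.05 m and value of joint cam_lever above 0.15 rad and contact force between the fingers and leg_tube above 0.5 N), for 0.2 s.
3. the lever is shut with the leg held at the mark (value of joint cam_lever below 0.06 rad and value of joint leg between 0.04 and 0.05 m and contact force between the fingers and leg_tube above 1 N), for 0.2 s.
At the end, for the whole second after the job is handed in: The turnbutton stands across the batten (1.3 rad or more), the frame is upright, the leg's mouth is within 5 mm of the ring mark, the cam lever is shut (under 0.06 rad), and the fingers still grip the leg's tube and the lever with at least 2 N on each (value of joint turnbutton above 1.3 rad and value of joint leg_frame below 0.05 rad and value of joint leg between 0.04 and 0.05 m and value of joint cam_lever below 0.06 rad and contact force between the fingers and leg_tube above 2 N and contact force between the fingers and cam_lever above 2 N); the arm keeps its last pose, push and grip.
It fails at once if a bystander is knocked or moved (distance of any of canister, spice_jar, onion from where it was at the start of the episode above 0.02 m).
It fails at once if the leg frame is folded over (value of joint leg_frame above 0.15 rad).
It also fails if it takes over 51 s, if anything falls off the work surface, if the arm or the gripper's body presses on something with over 40 N, if the wrist force passes 120 N, or if a joint passes its speed limit or range.

### The arm

A 6-joint arm with a two-finger parallel gripper is mounted at the origin on the work surface. World frame = base frame: x ahead of the robot, y to its left, z up, the work surface at z = 0. Lengths are in m, angles in rad, forces in N, time in s.
With the tool pointing down it reaches from about 0.375 to 0.9 m from the base axis. Payload 3.1 kg.
Tool frame: the origin (TCP) lies midway between the tips of the shut fingers; the grasp point (between the pads) lies 19 mm behind it; z points along the fingers, y is the line along which they close (so a half turn about z gives the same grasp; the last joint's range is limited). The gripper opens to 85 mm and grips with 20 to 120 N. Pads are 22 mm wide; open, the fingers measure 114 mm over their backs; the gripper's body (76 mm by 85 mm) begins 54 mm behind the grasp point. The pads swing forward as they close: fully open they stand 13 mm farther back than shut.
Start: joints at [-1.413, 0.527, 1.433, -0, 1.181, -0.178], TCP at [0.207, -0.59, 0.231] pointing down, gripper open.
Joint ranges: [-3.08, 3.08], [-0.75, 2.2], [0.22, 2.44], [-1.43, 4.57], [0, 2.65], [-2.85, 2.85]. Speed limits (rad/s): [2.79, 2.79, 3.14, 3.14, 3.14, 3.14].

### API

Orientations are given as a unit quaternion [x, y, z, w].
In Python, from station import manip gives the robot as it stands.
- The arm moves only by the tool drive_tool, never from a script. Its argument "motion" is a list that holds one entry, the list of rows, each a list of 5 numbers: the finger opening in mm, from 0 to 85.4, then the shift along the tool's x, y, z in units of 30 mm (1.0 is 30 mm), then the turn about the tool's z in units of 8 degrees (1.0 is 8 degrees). In form: [[[fingers, x, y, z, yaw], ...]]. A call has 1 to 10 rows; each row is the pose to reach, as a shift and turn from the pose commanded when the call began, along the tool's axes at that moment; what a row does not reach only later rows make up. A row lasts 1/10 s, in which the tool goes at most 50 mm and 8.59 degrees, less where a joint would pass 70% of its speed; a pose out of reach is approached as far as the arm can. A call with a gripper value outside its range is refused whole. The fingers move at their own pace and stop on an object; "squeeze" is the grip in N (left out, the last holds). Time passes only in rows, so rows that repeat a pose let the fingers close. It gives the time, the measured TCP pose, the force, the opening and the grip force at its end, in the units of the state.
- manip.sense(): the state, without advancing time (a new reading comes with each control period).
- manip.snapshot(name): name is "scene" or "top"; returns the picture (400x640x3 uint8, red, green, blue); there is no depth.
- manip.camera_model(name): a dict with "fov_y" (degrees; the focal length in pixels is half the picture's height over the tangent of half this angle, whatever the lens; pixels are square), "cx", "cy" (the principal point, pixels), "k1" (the pictures are not rectified: a ray, as slopes to the right and down, at radius r is drawn at 1 + k1 r^2 times it, then the intrinsics apply), "origin" and "orientation" of the camera in the world. Camera axes: x right, y up, looking along -z (the intrinsics and any distortion apply to the point x, -y, -z); pixel columns grow to the right and rows downward; lengths in m; the calibration is good to about 2 mm. A picture is of the moment at which its call begins. camera_model takes no time and is no camera call.
- manip.sign_off(): hands the job in; it is judged then, once.
The state is a dict: "t": time; "q": joint angles; "qd": joint speeds; "tau": joint torques, N m; "tcp_pos": TCP position; "tool_rot": TCP orientation; "force": force on the tool from outside, world axes, zero at the start; "ft_torque": the same for the moment, N m; "finger_gap": opening from 0.0 (shut) to 1.0 (fully open); "gripper_force": force on a finger pad.
Only numpy, scipy, OpenCV 4.12 (cv2) and the standard library are available. Lean on these libraries where they do the work, as an engineer would, in place of code of your own. Each camera call takes 0.05 s, during which the arm holds its last target. There are 200 camera calls.

## Working session

There is one attempt and no reset: what is moved stays moved. The work goes in short steps, Python scripts to look and compute and a tool call to move; the robot and the scene stay as the last step left them, time stands still between calls to the robot, and variables do not carry over. Pictures are saved under pics/ and viewed, at most 10 in all, crops included, and the job is handed in when it is done.

Besides the shell and the picture viewer there is one more tool, called after "Call:" by a JSON object that holds its "method" and its "body". drive_tool: Moves the arm, as the interface text tells. Its arguments: {"type":"object","properties":{"motion":{"type":"array","items":{"type":"array","items":{"type":"array","items":{"type":"number"}}}},"squeeze":{"type":"number"}},"required":["motion"]}

```bash
mkdir -p pics; ls; python3 - <<'E'
from station import manip
import cv2
for n in("scene","top"):
    cv2.imwrite(f"pics/{n}0.png",manip.snapshot(n)[:,:,::-1]); print(n,manip.camera_model(n))
s=manip.sense();print({k:s[k] for k in("t","q","tcp_pos","tool_rot","force","finger_gap")})
E
```

```text
pics
scene {'fov_y': 53.063408065614354, 'cx': 315.79125617788236, 'cy': 198.42366182007197, 'k1': -0.04005958003094618, 'origin': array([1.02491416, 0.57068353, 0.8866103 ]), 'orientation': array([0.1255432 , 0.35352043, 0.87790766, 0.29755732])}
top {'fov_y': 52.38147447335535, 'cx': 316.4090733189267, 'cy': 199.79489506776974, 'k1': -0.07980451316575306, 'origin': array([ 0.33295083, -0.00601559,  1.21749861]), 'orientation': array([-0.05559856,  0.07318255,  0.70534645, -0.70287944])}
{'t': 0.1, 'q': array([-1.41251043e+00,  5.28427451e-01,  1.43377472e+00,  5.15269455e-05,
        1.18140748e+00, -1.78526744e-01]), 'tcp_pos': array([ 0.20647261, -0.58922691,  0.23039797]), 'tool_rot': array([ 9.85854280e-01,  1.67601676e-01,  3.40300100e-05, -1.00820534e-03]), 'force': array([-0.67365832, -0.3602478 , -0.42667716]), 'finger_gap': 0.9987720883248923}
```

View pics/scene0.png

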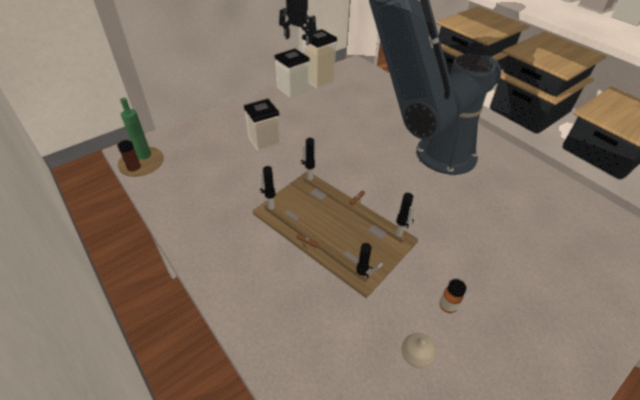

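View pics/top0.png

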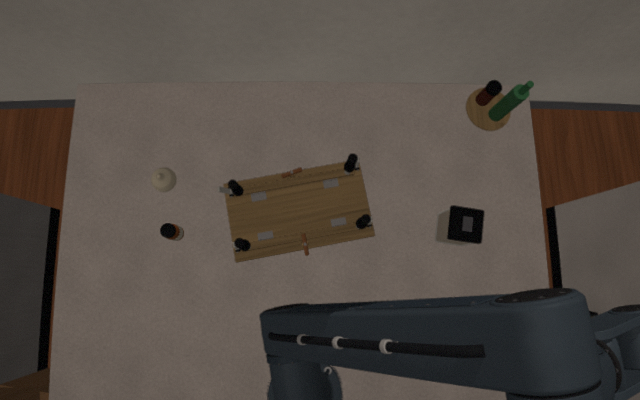

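The scene view shows the unset leg at about (364,258), with its open lever at (378,267) and the loose button at (307,241). In the top view the leg is at (235,187), the lever at about (222,188) and the loose button at (291,173). I'll enlarge both.

```bash
cat > h.py <<'E'
import numpy as np,cv2
from scipy.spatial.transform import Rotation as R
from station import manip
def intr(m):
    f=200/np.tan(np.radians(m["fov_y"])/2); return np.array([[f,0,m["cx"]],[0,f,m["cy"]],[0,0,1]]),np.array([m["k1"],0,0,0,0.])
def ray(n,p):
    m=manip.camera_model(n);K,D=intr(m)
    u=cv2.undistortPoints(np.array([[p]],float),K,D)[0,0]
    return m["origin"],R.from_quat(m["orientation"]).apply([u[0],-u[1],-1])
def plane(n,p,z):
    o,d=ray(n,p); return o+d*(z-o[2])/d[2]
def proj(n,X):
    m=manip.camera_model(n);K,D=intr(m)
    c=R.from_quat(m["orientation"]).inv().apply(np.atleast_2d(X)-m["origin"])*[1,-1,-1]
    return cv2.projectPoints(c,np.zeros(3),np.zeros(3),K,D)[0][:,0]
def tri(ps,pt):
    (o1,d1),(o2,d2)=ray("scene",ps),ray("top",pt)
    a,b=np.linalg.lstsq(np.c_[d1,-d2],o2-o1,rcond=None)[0]
    p,q=o1+a*d1,o2+b*d2; return (p+q)/2,np.linalg.norm(p-q)
def crop(img,x,y,w,h,s):
    return cv2.resize(img[y:y+h,x:x+w],None,fx=s,fy=s,interpolation=cv2.INTER_CUBIC)
E
python3 - <<'E'
from h import *
t=cv2.imread("pics/top0.png");s=cv2.imread("pics/scene0.png")
a=crop(t,210,145,180,60,4)  # 720x240
b=crop(s,290,190,120,60,6)[:, :720] 
o=np.vstack([a,crop(s,290,195,120,58,6)[:348]]) if 0 else np.vstack([a,crop(s,270,220,144,70,5)])
o=cv2.convertScaleAbs(o,alpha=1.5); cv2.imwrite("pics/z1.png",o);print(o.shape)
E
```

```text
(590, 720, 3)
```

View pics/z1.png

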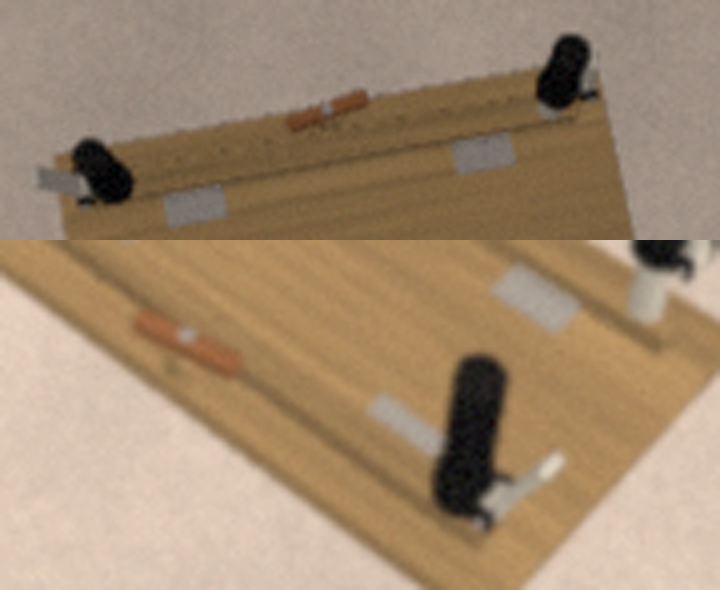

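The crops show the button screw at top (291.5,172.3) and scene (307.4,239). The foot top is near top (232.5,183) and scene (366.4,245.6), and the lever tip near top (220,189.5) and scene (382,264). Next I turn these into points and check them.

```bash
python3 - <<'E'
from h import *
t=cv2.imread("pics/top0.png");s=cv2.imread("pics/scene0.png")
np.set_printoptions(precision=4,suppress=True)
def sub(img,x0,x1,y0,y1):
    m=np.zeros(img.shape[:2],np.uint8);m[y0:y1,x0:x1]=1;return m
# board
hsv=cv2.cvtColor(t,cv2.COLOR_BGR2HSV)
m=((hsv[...,1]>85)&(hsv[...,0]<30)&(hsv[...,2]>50)).astype(np.uint8)*sub(t,205,390,145,275)
m=cv2.morphologyEx(m,cv2.MORPH_CLOSE,np.ones((15,15)))
c=max(cv2.findContours(m,0,1)[0],key=cv2.contourArea)
P=np.array([plane("top",p[0],.018)[:2] for p in c]); rect=cv2.minAreaRect((P*1000).astype(np.float32));print("board",rect)
# button
for n,img,b in(("top",t,(275,310,160,182)),("scene",s,(290,325,228,255))):
    h=cv2.cvtColor(img,cv2.COLOR_BGR2HSV);m=((h[...,0]<12)&(h[...,1]>120)).astype(np.uint8)*sub(img,*b)
    c=max(cv2.findContours(m,0,1)[0],key=cv2.contourArea); r=cv2.minAreaRect(c);print("btn",n,r[0],r,plane(n,r[0],.0485))
print("screw",tri((307.4,239),(291.5,172.3)),plane("top",(291.5,172.3),.0505),plane("scene",(307.4,239),.0505))
print("foot",tri((366.4,246.),(232.3,183)),plane("top",(232.3,183),.14),plane("scene",(366.4,246),.14))
print("tip",tri((381.5,264),(220,189.5)))
# black leg blobs
for n,img,b in(("top",t,(222,250,175,205)),("scene",s,(350,380,235,282))):
    m=(img.max(2)<45).astype(np.uint8)*sub(img,*b);c=max(cv2.findContours(m,0,1)[0],key=cv2.contourArea)
    print(n,cv2.minAreaRect(c),cv2.boundingRect(c))
# hypothesis from board rect
E
```

```text
board ((520.2409057617188, 17.3271484375), (264.83447265625, 417.9931335449219), 10.5262451171875)
btn top (284.5, 176.0) ((284.5, 176.0), (1.0, 0.0), 180.0) [0.6201 0.058  0.0485]
btn scene (316.0, 244.0) ((316.0, 244.0), (0.0, 0.0), 0.0) [0.6237 0.0659 0.0485]
screw (array([0.6314, 0.0378, 0.0473]), np.float64(0.000861460126432736)) [0.6308 0.0373 0.0505] [0.6326 0.0402 0.0505]
foot (array([0.5777, 0.1955, 0.1391]), np.float64(0.002348412029589686)) [0.5783 0.1944 0.14  ] [0.5775 0.1968 0.14  ]
tip (array([0.5659, 0.2374, 0.1043]), np.float64(0.006292885403296597))
top ((235.5, 187.5), (15.0, 15.0), 90.0) (228, 180, 16, 16)
scene ((363.4384765625, 258.9923095703125), (11.039092063903809, 30.8846492767334), 7.125016689300537) (357, 244, 14, 32)
```

The points check out: screw to leg is 166.6 mm (expected 166.9), the foot is at 0.139 m (expected 0.140), and the riser yaw is about 10.2°, against 10.5° from the board. I'll move above the button with the closing line along riser x.

Call:
{"method": "drive_tool", "body": {"motion": [[[40,10,-7.5,0,-5],[40,10,-7.5,0,-5],[40,10,-7.5,0,-5],[40,10,-7.5,0,-5],[40,10,-7.5,0,-5],[40,10,-7.5,0,-5],[40,10,-7.5,0,-5],[40,20.26,-15.05,0,-10.1],[40,20.26,-15.05,0,-10.1],[40,20.26,-15.05,0,-10.1]]]}}

```text
t: 1.1
tcp_pos: [0.4867, -0.1733, 0.2311]
tool_rot: [0.735, 0.678, -0.0, -0.0]
force: [1.3, -0.3, 0.7]
finger_gap: 0.468
gripper_force: 0.0
```

```bash
cat >> h.py <<'E'
def togo(target,ydir):
    s=manip.sense();M=R.from_quat(s["tool_rot"]);p=np.array(s["tcp_pos"])
    y=M.as_matrix()[:,1];a=np.degrees(np.arctan2(y[1],y[0]))
    d=(a-ydir+90)%180-90
    print("t",round(s["t"],2),"tcp",p.round(4),"ydir",a.round(2),"gap",round(s["finger_gap"]*85.4,1),"gf",s["gripper_force"],"F",np.round(s["force"],1),"q",np.round(s["q"],2))
    print("shift",(M.inv().apply(np.array(target)-p)/.03).round(3),"yaw",round(d/8,3))
YAW=10.2
SCREW=np.array([.6314,.0378])
E
python3 -c "
from h import *
togo([*SCREW,.15],YAW)"
```

```text
t 1.1 tcp [ 0.4867 -0.1733  0.2311] ydir -4.57 gap 40.0 gf 0.0 F [ 1.3 -0.3  0.7] q [-0.56  0.38  1.7  -0.    1.06 -0.48]
shift [7.398 4.249 2.704] yaw -1.846
```

Call:
{"method": "drive_tool", "body": {"motion": [[[40,7.3,4.2,0,-1.8],[40,7.3,4.2,0,-1.8],[40,7.3,4.2,0,-1.8],[40,7.3,4.2,0,-1.8],[40,7.3,4.2,0,-1.8],[40,7.3,4.2,0,-1.8],[40,7.3,4.2,0,-1.8],[40,7.3,4.2,0,-1.8]]]}}

```text
t: 1.9
tcp_pos: [0.6293, 0.0314, 0.2307]
tool_rot: [0.646, 0.763, -0.001, -0.001]
force: [-0.4, -0.1, 0.4]
finger_gap: 0.468
gripper_force: 0.0
```

```bash
python3 -c "
from h import *
togo([*SCREW,.1],YAW)
togo([*SCREW,.042],YAW)"
```

```text
t 1.9 tcp [0.6293 0.0314 0.2307] ydir 9.46 gap 40.0 gf 0.0 F [-0.4 -0.1  0.4] q [-0.13  0.54  1.42 -0.    1.19 -0.29]
shift [0.198 0.114 4.357] yaw -0.093
t 1.9 tcp [0.6293 0.0314 0.2307] ydir 9.46 gap 40.0 gf 0.0 F [-0.4 -0.1  0.4] q [-0.13  0.54  1.42 -0.    1.19 -0.29]
shift [0.198 0.118 6.29 ] yaw -0.093
```

Call:
{"method": "drive_tool", "body": {"motion": [[[34,0.2,0.12,1.5,-0.1],[34,0.2,0.12,3,-0.1],[34,0.2,0.12,4.4,-0.1],[34,0.2,0.12,5.2,-0.1],[34,0.2,0.12,5.8,-0.1],[34,0.2,0.12,6.2,-0.1],[34,0.2,0.12,6.2,-0.1]]]}}

```text
t: 2.6
tcp_pos: [0.6312, 0.0373, 0.0439]
tool_rot: [0.642, 0.767, -0.001, -0.002]
force: [0.7, -0.0, 0.0]
finger_gap: 0.397
gripper_force: 0.0
```

```bash
python3 - <<'E'
from h import *
togo([*SCREW,.042],YAW)
a=cv2.cvtColor(manip.snapshot("scene"),4);cv2.imwrite("pics/z2.png",cv2.convertScaleAbs(crop(a,240,160,160,120,5),alpha=1.4))
E
```

```text
t 2.6 tcp [0.6312 0.0373 0.0439] ydir 10.16 gap 33.9 gf 0.0 F [ 0.7 -0.   0. ] q [-0.12  0.78  1.54 -0.    0.82 -0.29]
shift [0.015 0.008 0.062] yaw -0.005
```

View pics/z2.png

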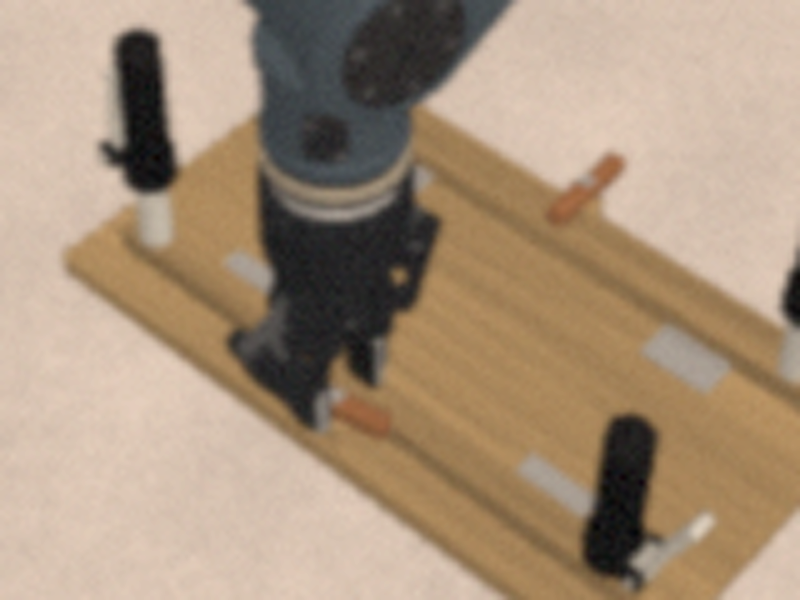

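The fingers straddle the button: one is at about (318,415) in front of it, the other at (372,370) behind, and the button end shows at (360,413). I'll close and turn counter-clockwise.

Call:
{"method": "drive_tool", "body": {"motion": [[[13,0,0,0.1,0],[13,0,0,0.1,0],[13,0,0,0.1,0],[13,0,0,0.1,0],[13,0,0,0.1,0]]], "squeeze": 20}}

```text
t: 3.15
tcp_pos: [0.633, 0.0386, 0.043]
tool_rot: [0.641, 0.768, 0.0, 0.0]
force: [-2.3, -0.2, 1.6]
finger_gap: 0.158
gripper_force: 1.8
```

Call:
{"method": "drive_tool", "body": {"motion": [[[13,0,0,0,-0.8],[13,0,0,0,-1.6],[13,0,0,0,-2.4],[13,0,0,0,-3.2],[13,0,0,0,-4.0],[13,0,0,0,-4.8],[13,0,0,0,-5.6]]]}}

```text
t: 3.85
tcp_pos: [0.6324, 0.0386, 0.0425]
tool_rot: [0.298, 0.955, -0.0, -0.0]
force: [-2.3, -1.8, 2.6]
finger_gap: 0.157
gripper_force: 2.1
```

Call:
{"method": "drive_tool", "body": {"motion": [[[13,0,0,0,-0.8],[13,0,0,0,-1.6],[13,0,0,0,-2.4],[13,0,0,0,-3.2],[13,0,0,0,-4.0],[13,0,0,0,-4.8],[13,0,0,0,-5.6],[13,0,0,0,-5.9],[13,0,0,0,-5.9],[13,0,0,0,-5.9]]]}}

```text
t: 4.85
tcp_pos: [0.6328, 0.0382, 0.0423]
tool_rot: [-0.106, 0.994, -0.0, -0.0]
force: [-1.5, -4.2, 0.9]
finger_gap: 0.153
gripper_force: 1.5
```

```bash
python3 -c "
from h import *
togo([*SCREW,.042],YAW+90)"
```

```text
t 4.85 tcp [0.6328 0.0382 0.0423] ydir 102.22 gap 13.1 gf 1.4682335748329933 F [-1.5 -4.2  0.9] q [-0.12  0.79  1.54 -0.    0.82 -1.9 ]
shift [ 0.049 -0.002  0.01 ] yaw 0.253
```

Call:
{"method": "drive_tool", "body": {"motion": [[[30,0,0,0,0],[30,0,0,0,0],[30,0,0,0,0],[40,0,0,-1.5,0],[50,0,0,-3,0],[60,0,0,-4.5,0],[70,0,0,-6,0.25],[80,0,0,-6.5,0.25],[80,0,0,-6.5,0.25]]]}}

```text
t: 5.75
tcp_pos: [0.635, 0.0389, 0.2412]
tool_rot: [-0.09, 0.996, -0.001, 0.004]
force: [0.4, -0.4, -0.3]
finger_gap: 0.937
gripper_force: 0.0
```

```bash
python3 - <<'E'
from h import *
# target: leg axis from foot, pinch centre 19 mm outward
u=np.array([-np.sin(np.radians(YAW)),np.cos(np.radians(YAW))])
leg=np.array([.5777,.1955])
togo([*(leg+.019*u),.24],YAW+90)
t=cv2.cvtColor(manip.snapshot("top"),4);s=cv2.cvtColor(manip.snapshot("scene"),4)
cv2.imwrite("pics/t3.png",t);cv2.imwrite("pics/s3.png",s)
z=np.hstack([crop(t,215,150,100,60,4),crop(s,290,220,100,60,4)])
z2=np.hstack([crop(t,215,170,40,35,10),crop(s,350,238,40,35,10)])
cv2.imwrite("pics/z3.png",cv2.convertScaleAbs(np.vstack([z,z2]),alpha=1.5))
E
```

```text
t 5.75 tcp [0.635  0.0389 0.2412] ydir 100.3 gap 80.0 gf 0.0 F [ 0.4 -0.4 -0.3] q [-0.11  0.53  1.4   0.    1.21 -1.87]
shift [0.946 6.112 0.02 ] yaw 0.012
```

View pics/z3.png

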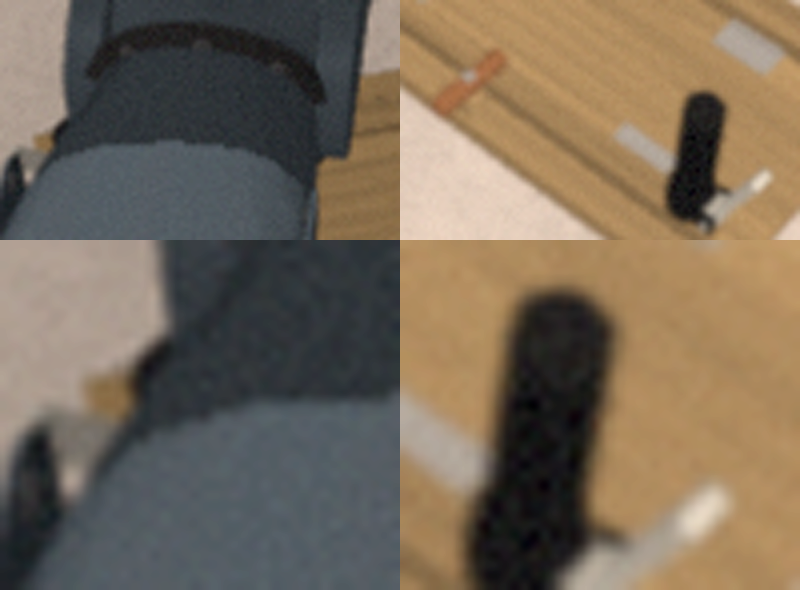

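The button now lies square across the batten (scene crop, screw at (468,75)). Next I move over the leg and lever, then check before descending.

Call:
{"method": "drive_tool", "body": {"motion": [[[85,0.95,6.1,0,0],[85,0.95,6.1,0,0],[85,0.95,6.1,0,0],[85,0.95,6.1,0,0],[85,0.95,6.1,0,0],[85,0.95,6.1,0,0],[85,0.95,6.1,0,0]]]}}

```text
t: 6.55
tcp_pos: [0.572, 0.2127, 0.2358]
tool_rot: [-0.089, 0.996, -0.0, -0.001]
force: [-0.4, -0.1, -0.3]
finger_gap: 0.993
gripper_force: 0.0
```

```bash
cat >> h.py <<'E'
U=np.array([-np.sin(np.radians(YAW)),np.cos(np.radians(YAW))])
LEG=np.array([.5777,.1955])
E
python3 - <<'E'
from h import *
togo([*(LEG+.0195*U),.08],YAW+90)
# sizes check: expected projections of leg points in first pictures
for n,f in(("top","top0"),("scene","scene0")):
    print(n,proj(n,[[*LEG,.14],[*LEG,.04],[*(LEG+.05*U),.107],[*(LEG+.045*U),.109]]).round(1).tolist())
E
```

```text
t 6.55 tcp [0.572  0.2127 0.2358] ydir 100.23 gap 84.8 gf 0.0 F [-0.4 -0.1 -0.3] q [ 0.17  0.5   1.46 -0.    1.18 -1.58]
shift [-0.098  0.055  5.195] yaw 0.004
top [[231.9, 183.2], [238.0, 190.7], [216.3, 189.0], [217.9, 188.5]]
scene [[366.0, 245.7], [361.9, 269.9], [381.6, 265.8], [380.0, 264.1]]
```

Call:
{"method": "drive_tool", "body": {"motion": [[[85,-0.1,0.02,1.5,0],[85,-0.1,0.02,2.8,0],[85,-0.1,0.02,3.6,0],[85,-0.1,0.02,4.2,0],[85,-0.1,0.02,4.8,0],[85,-0.1,0.02,5.2,0],[85,-0.1,0.02,5.2,0]]]}}

```text
t: 7.25
tcp_pos: [0.5741, 0.2132, 0.0792]
tool_rot: [-0.089, 0.996, -0.0, -0.002]
force: [-0.3, 1.4, 0.5]
finger_gap: 0.998
gripper_force: 0.0
```

```bash
python3 - <<'E'
from h import *
togo([*(LEG+.018*U),.08],YAW+90)
a=cv2.cvtColor(manip.snapshot("scene"),4);cv2.imwrite("pics/z4.png",cv2.convertScaleAbs(crop(a,320,190,100,100,6),alpha=1.6))
E
```

```text
t 7.25 tcp [0.5741 0.2132 0.0792] ydir 100.16 gap 85.2 gf 0.0 F [-0.3  1.4  0.5] q [ 0.17  0.71  1.58 -0.    0.86 -1.57]
shift [-0.012 -0.003 -0.027] yaw -0.004
```

View pics/z4.png

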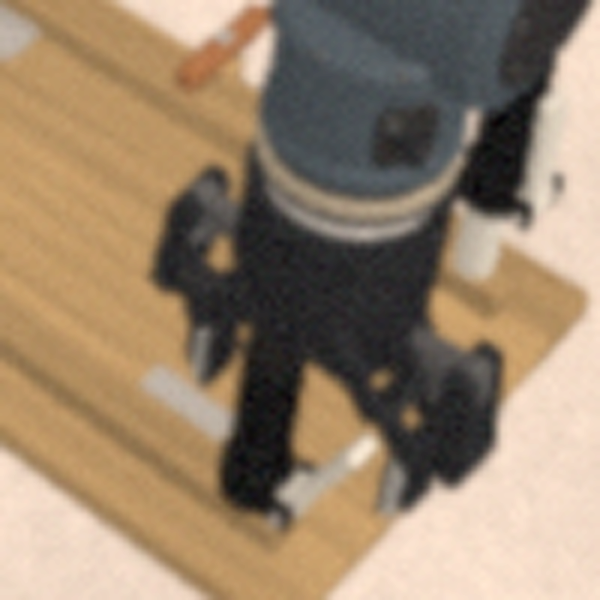

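The fingers straddle the tube (left pad at (205,350)) and the lever (tip (372,445), right pad (398,490)). I'll close in small steps and watch the force.

Call:
{"method": "drive_tool", "body": {"motion": [[[72,0,0,0,0],[72,0,0,0,0],[72,0,0,0,0],[70,0,0,0,0],[68,0,0,0,0],[68,0,0,0,0]]]}}

```text
t: 7.9
tcp_pos: [0.5751, 0.2149, 0.0815]
tool_rot: [-0.09, 0.996, 0.0, 0.0]
force: [-0.1, 0.9, 0.1]
finger_gap: 0.799
gripper_force: 0.0
```

Call:
{"method": "drive_tool", "body": {"motion": [[[66,0,0,0,0],[66,0,0,0,0],[66,0,0,0,0]]]}}

```text
t: 8.2
tcp_pos: [0.575, 0.2148, 0.0813]
tool_rot: [-0.09, 0.996, 0.0, -0.0]
force: [0.1, 0.4, 0.1]
finger_gap: 0.777
gripper_force: 0.0
```

Call:
{"method": "drive_tool", "body": {"motion": [[[64,0,0,0,0],[64,0,0,0,0],[64,0,0,0,0]]]}}

```text
t: 8.5
tcp_pos: [0.5751, 0.2144, 0.0814]
tool_rot: [-0.09, 0.996, -0.0, -0.0]
force: [-0.2, -1.8, 1.1]
finger_gap: 0.75
gripper_force: 0.7
```

Call:
{"method": "drive_tool", "body": {"motion": [[[62,0,-0.04,0,0],[62,0,-0.04,0,0],[62,0,-0.04,0,0]]]}}

```text
t: 8.8
tcp_pos: [0.5754, 0.2135, 0.0813]
tool_rot: [-0.09, 0.996, -0.0, 0.0]
force: [0.7, -3.0, 1.3]
finger_gap: 0.727
gripper_force: 0.6
```

Call:
{"method": "drive_tool", "body": {"motion": [[[60.5,0,-0.03,0,0],[60.5,0,-0.03,0,0],[60.5,0,-0.03,0,0]]]}}

```text
t: 9.1
tcp_pos: [0.5755, 0.2129, 0.0816]
tool_rot: [-0.09, 0.996, 0.0, 0.0]
force: [-0.5, -1.7, 3.4]
finger_gap: 0.711
gripper_force: 8.2
```

Call:
{"method": "drive_tool", "body": {"motion": [[[60.5,0,0,-0.2,0],[60.5,0,0,-0.4,0],[60.5,0,0,-0.6,0],[60.5,0,0,-0.8,0],[60.5,0,0,-1.0,0],[60.5,0,0,-1.0,0],[60.5,0,0,-1.0,0]]]}}

```text
t: 9.8
tcp_pos: [0.5755, 0.2129, 0.1117]
tool_rot: [-0.09, 0.996, 0.0, 0.0]
force: [0.8, 0.1, -0.2]
finger_gap: 0.714
gripper_force: 7.8
```

```bash
python3 - <<'E'
from h import *
togo([*(LEG+.018*U),.1266],YAW+90)
a=cv2.cvtColor(manip.snapshot("scene"),4);cv2.imwrite("pics/z5.png",cv2.convertScaleAbs(crop(a,320,190,100,100,6),alpha=1.6))
E
```

```text
t 9.8 tcp [0.5755 0.2129 0.1117] ydir 100.28 gap 61.0 gf 7.800645790994167 F [ 0.8  0.1 -0.2] q [ 0.17  0.66  1.56  0.    0.92 -1.58]
shift [ 0.029  0.018 -0.497] yaw 0.01
```

View pics/z5.png

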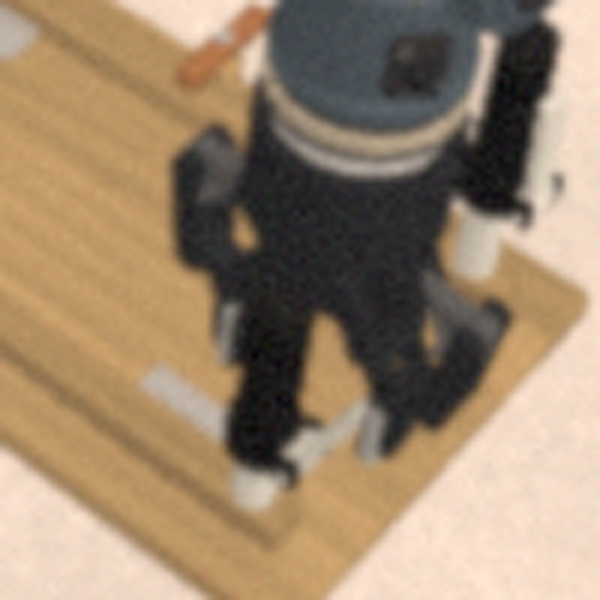

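The leg has risen: the white post shows below the mouth at (258,490), and the lever is still open under the right pad. I'll lift the remaining 15 mm.

Call:
{"method": "drive_tool", "body": {"motion": [[[60.5,0,0,-0.2,0],[60.5,0,0,-0.4,0],[60.5,0,0,-0.5,0],[60.5,0,0,-0.5,0],[60.5,0,0,-0.5,0]]]}}

```text
t: 10.35
tcp_pos: [0.5754, 0.2128, 0.1266]
tool_rot: [-0.09, 0.996, 0.0, 0.0]
force: [0.7, 0.7, -0.5]
finger_gap: 0.71
gripper_force: 7.5
```

```bash
python3 - <<'E'
from h import *
togo([*(LEG+.018*U),.1266],YAW+90)
a=np.mean([cv2.cvtColor(manip.snapshot("scene"),4) for _ in range(5)],0).astype(np.uint8)
cv2.imwrite("pics/s6.png",a)
cv2.imwrite("pics/z6.png",cv2.convertScaleAbs(np.hstack([crop(a,345,240,40,50,10),crop(a,390,200,40,50,10)]),alpha=1.8))
for z in(.04,.08,.085): print(z,proj("scene",[*LEG,z]).round(1))
E
```

```text
t 10.35 tcp [0.5754 0.2128 0.1266] ydir 100.28 gap 60.6 gf 7.509836554527283 F [ 0.7  0.7 -0.5] q [ 0.17  0.64  1.55  0.    0.95 -1.58]
shift [ 0.027  0.019 -0.002] yaw 0.01
0.04 [[361.9 269.9]]
0.08 [[363.5 260.7]]
0.085 [[363.7 259.5]]
```

View pics/z6.png

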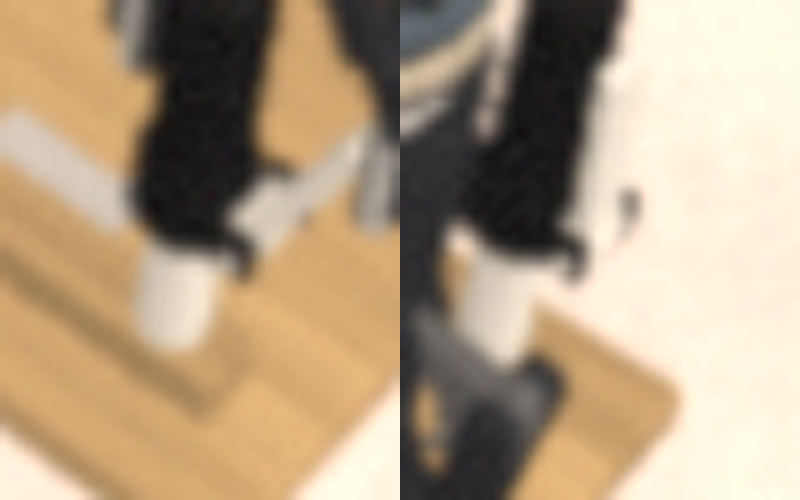

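The post below the mouth shows about 10 px of white on the unset leg (left crop, y 245 to 345), and a set leg on the right looks similar. I'll compare the mouth heights numerically along each post's camera-facing side.

```bash
python3 - <<'E'
from h import *
a=cv2.imread("pics/s6.png").astype(np.float32)
cam=manip.camera_model("scene")["origin"][:2]
X=np.array([np.cos(np.radians(YAW)),np.sin(np.radians(YAW))])
MID=LEG-.165*U
zs=np.arange(.03,.12,.0005)
for n,L in(("unset",LEG),("set +x-y",LEG-.33*U),("set -x+y",LEG-.176*X)):
    d=(cam-L)/np.linalg.norm(cam-L);side=np.array([-d[1],d[0]])
    for sh in(-.004,0,.004):
        P=proj("scene",np.c_[np.tile(L+.0095*d+sh*side,(len(zs),1)),zs]).astype(np.float32)
        v=cv2.remap(a.mean(2),P[:,0][None],P[:,1][None],cv2.INTER_CUBIC)[0]
        hi=v[(zs>.045)&(zs<.075)].max();th=(hi+v[zs>.1].min())/2
        i=np.where((v[:-1]>th)&(v[1:]<=th)&(zs[:-1]>.05))[0]
        print(n,sh,"hi",hi,"lo",v[zs>.1].min(),"cross z",zs[i][:3])
E
```

```text
unset -0.004 hi 111.43402 lo 11.663708 cross z [0.077]
unset 0 hi 119.561615 lo 12.80274 cross z [0.076]
unset 0.004 hi 126.2925 lo 14.812195 cross z [0.076]
set +x-y -0.004 hi 122.72469 lo 12.273323 cross z [0.079]
set +x-y 0 hi 128.46806 lo 12.947797 cross z [0.0785]
set +x-y 0.004 hi 126.12427 lo 11.56235 cross z [0.079]
set -x+y -0.004 hi 118.054596 lo 11.278342 cross z [0.0685]
set -x+y 0 hi 125.0726 lo 13.170099 cross z [0.0695]
set -x+y 0.004 hi 129.05023 lo 16.676077 cross z [0.07]
```

The mouth rim, at 16 mm radius, hides the post for 6.5 mm × tan(elevation). That puts the crossing for a mouth at 85 mm at 76 mm here and 78.5 mm on the far set leg, which matches both readings, so the leg is at about 0.045. I'll start closing the lever, with the hand following inward and rising slightly because the pads swing forward.

Call:
{"method": "drive_tool", "body": {"motion": [[[58.4,0,-0.035,-0.014,0],[56.3,0,-0.07,-0.028,0],[54.2,0,-0.105,-0.042,0],[52.1,0,-0.14,-0.056,0],[50,0,-0.175,-0.07,0],[50,0,-0.175,-0.07,0],[50,0,-0.175,-0.07,0]]]}}

```text
t: 11.3
tcp_pos: [0.5762, 0.2076, 0.1284]
tool_rot: [-0.09, 0.996, 0.0, -0.0]
force: [-0.6, 1.2, -1.5]
finger_gap: 0.584
gripper_force: 7.3
```

```bash
cat >> h.py <<'E'
def mouth():
    a=np.mean([manip.snapshot("scene") for _ in range(3)],0).mean(2).astype(np.float32)
    cam=manip.camera_model("scene")["origin"];d=(cam[:2]-LEG);h=np.linalg.norm(d);d/=h
    side=np.array([-d[1],d[0]]);zs=np.arange(.05,.12,.0005);r=[]
    for sh in(-.004,-.002,0,.002,.004):
        P=proj("scene",np.c_[np.tile(LEG+.0095*d+sh*side,(len(zs),1)),zs]).astype(np.float32)
        v=cv2.remap(a,P[:,0][None],P[:,1][None],cv2.INTER_CUBIC)[0]
        th=(v[zs<.075].max()+v[zs>.1].min())/2
        r.append(zs[np.where((v[:-1]>th)&(v[1:]<=th))[0][0]])
    print("leg joint ~",(np.mean(r)+.0065*(cam[2]-.085)/h-.04).round(4))
E
python3 -c "
from h import *
togo([*(LEG+.018*U),.1266],YAW+90);mouth()"
```

```text
t 11.3 tcp [0.5762 0.2076 0.1284] ydir 100.28 gap 49.9 gf 7.306499155238271 F [-0.6  1.2 -1.5] q [ 0.16  0.64  1.55  0.    0.95 -1.59]
shift [0.021 0.194 0.06 ] yaw 0.01
leg joint ~ 0.0442
```

Call:
{"method": "drive_tool", "body": {"motion": [[[48,0,-0.033,-0.015,0],[46,0,-0.067,-0.03,0],[44,0,-0.1,-0.045,0],[42,0,-0.133,-0.06,0],[42,0,-0.133,-0.06,0],[42,0,-0.133,-0.06,0]]]}}

```text
t: 12.05
tcp_pos: [0.5769, 0.2037, 0.1302]
tool_rot: [-0.09, 0.996, 0.0, -0.0]
force: [0.2, 1.6, -0.4]
finger_gap: 0.497
gripper_force: 6.4
```

```bash
python3 -c "
from h import *
togo([*(LEG+.018*U),.1266],YAW+90);mouth()"
```

```text
t 12.05 tcp [0.5769 0.2037 0.1302] ydir 100.28 gap 42.4 gf 6.412775677163154 F [ 0.2  1.6 -0.4] q [ 0.16  0.64  1.55  0.    0.95 -1.59]
shift [0.021 0.327 0.119] yaw 0.011
leg joint ~ 0.0435
```

Call:
{"method": "drive_tool", "body": {"motion": [[[40.5,0,-0.025,-0.02,0],[39,0,-0.05,-0.04,0],[37.5,0,-0.075,-0.06,0],[37.5,0,-0.075,-0.06,0],[37.5,0,-0.075,-0.06,0]]], "squeeze": 30}}

```text
t: 12.7
tcp_pos: [0.5773, 0.2015, 0.132]
tool_rot: [-0.09, 0.996, 0.0, -0.0]
force: [-1.4, 0.9, -0.7]
finger_gap: 0.438
gripper_force: 6.6
```

```bash
python3 -c "
from h import *
togo([*(LEG+.018*U),.1266],YAW+90);mouth()"
```

```text
t 12.7 tcp [0.5773 0.2015 0.132 ] ydir 100.28 gap 37.4 gf 6.553212404251099 F [-1.4  0.9 -0.7] q [ 0.15  0.63  1.55  0.    0.95 -1.6 ]
shift [0.022 0.401 0.182] yaw 0.01
leg joint ~ 0.0449
```

Held at 0.045. Final closing, squeezing the lever firmly against the tube.

Call:
{"method": "drive_tool", "body": {"motion": [[[36,0,-0.025,-0.01,0],[34.5,0,-0.05,-0.02,0],[33,0,-0.06,-0.025,0],[31,0,-0.06,-0.025,0],[31,0,-0.06,-0.025,0],[31,0,-0.06,-0.025,0]]], "squeeze": 40}}

```text
t: 13.45
tcp_pos: [0.5777, 0.1995, 0.1328]
tool_rot: [-0.089, 0.996, 0.0, -0.0]
force: [-2.5, -1.2, -1.4]
finger_gap: 0.381
gripper_force: 40.3
```

```bash
python3 -c "
from h import *
togo([*(LEG+.018*U),.1266],YAW+90);mouth()"
```

```text
t 13.45 tcp [0.5777 0.1995 0.1328] ydir 100.26 gap 32.5 gf 40.33106683753431 F [-2.5 -1.2 -1.4] q [ 0.15  0.63  1.55  0.    0.96 -1.6 ]
shift [0.023 0.468 0.207] yaw 0.007
leg joint ~ 0.0447
```

Call:
{"method": "drive_tool", "body": {"motion": [[[31,0,0,0,0],[31,0,0,0,0],[31,0,0,0,0],[31,0,0,0,0]]]}}

```text
t: 14.0
tcp_pos: [0.5777, 0.1995, 0.1327]
tool_rot: [-0.09, 0.996, -0.0, -0.0]
force: [-2.2, -2.1, -0.6]
finger_gap: 0.376
gripper_force: 40.5
```

```bash
python3 - <<'E'
from h import *
togo([*(LEG+.018*U),.1266],YAW+90);mouth()
a=cv2.cvtColor(manip.snapshot("scene"),4);cv2.imwrite("pics/z7.png",cv2.convertScaleAbs(crop(a,290,190,130,100,6),alpha=1.6))
E
```

```text
t 14.0 tcp [0.5777 0.1995 0.1327] ydir 100.28 gap 32.1 gf 40.54389710538089 F [-2.2 -2.1 -0.6] q [ 0.15  0.63  1.55 -0.    0.96 -1.6 ]
shift [0.023 0.467 0.204] yaw 0.01
leg joint ~ 0.0447
```

View pics/z7.png

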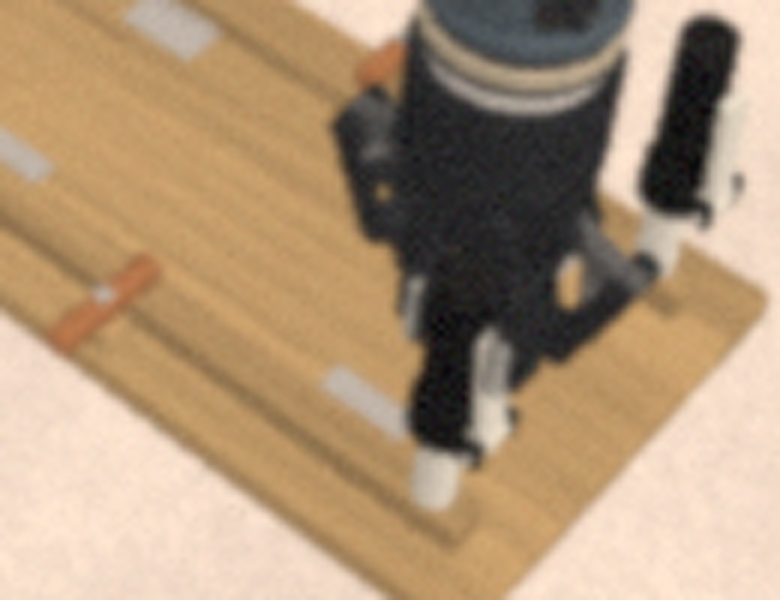

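The lever lies along the tube under the right pad at (492,370), like the finished leg at upper right. The mouth is at the mark, at about (447,440), and the button is across at (105,295). Handing in.

```bash
python3 -c "
from station import manip
print(manip.sign_off())"
```

```text
the job is handed in; nothing more can be done
None
```

I turned the turnbutton across the batten, drew the leg to its ring mark (about 44.7 mm out, measured from the camera), squeezed the lever shut and handed the job in at about 14 s with leg and lever still gripped at about 40 N; the hand-in returned no verdict.

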